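# Bring the green cup of the desk carousel to its opening and stand the nasal spray in it

## Task

Turn the desk carousel by its black bar grip until the green cup stands squarely in the opening of the clear cover, in line with the orange pointer. Then stand the small white nasal spray bottle upright in the green cup and let go, leaving the carousel so turned. Leave the balm pot, the tape roll and the glue stick where they are.

Things in the scene. Friction and masses are not known exactly. Their poses are not given: they have to be found in the camera images.
- carousel: fixed white round foot of the desk carousel, 250 mm across, 12 mm high; origin on the desk on the turning axis. The loading side is its own -x side, marked by an orange pointer on the foot. It carries on three thin posts a clear flat cover, 58 to 61 mm above the desk, radius 123 mm, which spans all but an open sector of 110 degrees centred on -x; things can be loaded only through that open sector
- turntable (a joint): angle (rad) of the grey turntable with its four cups, about the vertical axis of the carousel, positive anticlockwise seen from above; 0 = green cup exactly at the opening. It turns freely both ways with slight friction (0.08 N m) and stays where it is left. It starts 0.6 to 1.4 rad anticlockwise of 0, so it must be turned clockwise by its reading
- grip_bar (a point): on the turning axis, at the top of the black upright bar grip of the turntable, 100 mm above the desk. The bar is 50 mm long along its y axis, 14 mm thick along its x axis and 34 mm tall (66 to 100 mm above the desk); it turns with the cups, and the green cup lies on its -x side
- green_cup (a point): centre of the inner floor of the green cup, 23 mm above the desk and 78 mm from the turning axis; the cup is round, 52 mm inside, 58 mm outside, its rim 32 mm above this floor (55 mm above the desk). The yellow, red and blue cups are alike, at quarter turns
- opening (a point): the loading point: where the centre of the green cup's inner floor lies when the turntable reads 0 (fixed to the foot, 78 mm from the axis on the pointer's side)
- spray: small white pump spray bottle standing upright, 107 mm tall, round, 31 mm across; origin at the centre of its underside. The body is 31 mm wide from 0 to 54 mm, the neck about 26 mm, the collar 31 mm wide from 68 to 80 mm, the tip 14 mm wide above. Gripped with the middle of the pads about 68 mm up, the fingertips stay above the cup's rim and the cover when it stands in the cup. Weighs about 35 g
- balm: bystander: round cream and red balm pot, 63 mm across, 34 mm high, origin at the centre of its underside
- tape: bystander: beige roll of tape lying flat, 53 mm across, 18 mm high, origin at the centre of its underside
- glue: bystander: red and yellow glue stick lying along its y axis, 91 mm long, 23 mm thick, origin at the centre of its underside
Not all that is in view belongs to the job. Of the things that look like the spray, take the one that is farthest to the robot's right at the start.

How it is judged:
By the outcome, as a careful person would: the job done as asked, in the order asked, and still so for the second after the job is handed in, with the robot touching nothing.
It also fails if it takes over 54 s, if anything falls off the work surface, if the arm or the gripper's body presses on something with over 40 N, if the wrist force passes 120 N, or if a joint passes its speed limit or range.

## Robot

A 6-joint arm with a two-finger parallel gripper is mounted at the origin on a cart in front of the work surface, level with it; the furniture and walls round the work are solid. World frame = base frame: x ahead of the robot, y to its left, z up, the work surface at z = 0. Lengths are in mm, angles in rad, forces in N, time in s.
With the tool pointing down it reaches from about 275 to 1000 mm from the base axis. Payload 8.4 kg.
Tool frame: the origin (TCP) lies midway between the tips of the shut fingers; the grasp point (between the pads) lies 19 mm behind it (r.grip_point_offset is the distance from the TCP to the grasp point, in mm); z points along the fingers, y is the line along which they close (so a half turn about z gives the same grasp; the last joint's range is limited). The gripper opens to 85 mm and grips with 20 to 120 N. Pads are 22 mm wide; open, the fingers measure 114 mm over their backs; the gripper's body (76 mm by 85 mm) begins 54 mm behind the grasp point. The pads swing forward as they close: fully open they stand 13 mm farther back than shut.
Start: joints at [1.187, 0.353, 1.633, -0, 1.155, -0.002], TCP at [232.868, 580, 231.281] pointing down, gripper open.
Joint ranges: [-2.63, 2.63], [-0.92, 2.1], [0.06, 2.66], [-1.3, 4.44], [0, 2.69], [-3.02, 3.02]. Speed limits (rad/s): [2.22, 2.22, 2.79, 3.14, 3.14, 3.14].

## Interface

Orientations are given as [roll, pitch, yaw] about the fixed x, y, z axes, in that order (R = Rz(yaw) Ry(pitch) Rx(roll)).
In Python, from rig import r gives the robot as it stands. The module is installed in compiled form; this text tells all that it offers.
- The arm moves only by the shell command python3 -m creep 'ROWS' [FORCE]. ROWS is text: rows parted by semicolons, each of 7 numbers parted by spaces: the turn, a rotation vector about the tool's x, y, z in degrees, then the shift along the tool's x, y, z in m, then the closure in counts, from 0 (fully open) to 255 (shut). A call has 1 to 8 rows; each row is the pose to reach, as a shift and turn from the pose commanded when the call began, along the tool's axes at that moment; what a row does not reach only later rows make up. A row lasts 1/8 s, in which the tool goes at most 62.5 mm and 10.7 degrees, less where a joint would pass 70% of its speed; a pose out of reach is approached as far as the arm can. A call with a gripper value outside its range is refused whole. The fingers move at their own pace and stop on an object; FORCE is the grip in N (left out, the last holds). Time passes only in rows, so rows that repeat a pose let the fingers close. It gives the time, the measured TCP pose, the force, the opening and the grip force at its end, in the units of the state.
- r.sense(): the state, without advancing time (a new reading comes with each control period).
- r.grab_frame(name): name is "side" or "top" or "wrist"; returns a dict with "img" (400x640x3 uint8, red, green, blue), "range_z" (400x640 float32, mm along the optical axis (not along the pixel's ray), 0 where there is no reading), "K" (3x3 intrinsics, pixels), "world_from_camera" (4x4, takes a point from camera to world coordinates). Camera axes: x right, y up, looking along -z (the intrinsics and any distortion apply to the point x, -y, -z); pixel columns grow to the right and rows downward; lengths in mm; the calibration is good to about 2 mm. A picture is of the moment at which its call begins.
- r.sign_off(): hands the job in; it is judged then, once.
The state is a dict: "clock": time; "qpos": joint angles; "qvel": joint speeds; "joint_efforts": joint torques, N m; "eef_pos": TCP position; "tcp_rot": TCP orientation; "contact_force": force on the tool from outside, world axes, zero at the start; "wrist_torque": the same for the moment, N m; "opening": opening from 0.0 (shut) to 1.0 (fully open); "grasp_force": force on a finger pad.
Only numpy, scipy, OpenCV 4.12 (cv2) and the standard library are available. Lean on these libraries where they do the work, as an engineer would, in place of code of your own. Each camera call takes 0.05 s, during which the arm holds its last target. There are 200 camera calls.

## Working session

There is one attempt and no reset: what is moved stays moved. The work goes in short steps, Python scripts to look and compute and a shell command to move; the robot and the scene stay as the last step left them, time stands still between calls to the robot, and variables do not carry over. Pictures are saved under pics/ and viewed, at most 10 in all, crops included, and the job is handed in when it is done.

```bash
mkdir -p pics; cat > h.py <<'E'
import numpy as np, cv2
from rig import r
def shot(n,f):
    d=r.grab_frame(n); cv2.imwrite(f'pics/{f}.png',d['img'][:,:,::-1]); np.savez(f'{f}.npz',**d); return d
def cloud(d):
    z=d['range_z']; K=d['K']; v,u=np.mgrid[0:z.shape[0],0:z.shape[1]]
    p=np.stack([(u-K[0,2])/K[0,0]*z,-(v-K[1,2])/K[1,1]*z,-z,np.ones_like(z)],-1)
    w=(p@d['world_from_camera'].T)[...,:3]; w[z==0]=np.nan; return w
E
python3 - <<'E'
from h import *
a=shot('top','t0');b=shot('side','s0');
for d in(a,b):print(d['K'],d['world_from_camera'],[k for k in d])
s=r.sense();print(s)
E
```

```text
[[429.75753435   0.         320.10880281]
 [  0.         429.75753435 193.27806061]
 [  0.           0.           1.        ]] [[ 1.84899340e-02  9.99202721e-01 -3.53842541e-02  4.63745875e+02]
 [-9.99829020e-01  1.84864732e-02 -4.24998527e-04 -1.58952891e+02]
 [ 2.29470381e-04  3.53860623e-02  9.99373691e-01  1.16463829e+03]
 [ 0.00000000e+00  0.00000000e+00  0.00000000e+00  1.00000000e+00]] ['img', 'range_z', 'K', 'world_from_camera']
[[462.41323283   0.         323.03183489]
 [  0.         462.41323283 194.90942578]
 [  0.           0.           1.        ]] [[ 9.36118806e-01  1.92808409e-01 -2.94119870e-01  1.78996373e+02]
 [-3.51260205e-01  4.71561714e-01 -8.08854633e-01 -1.04314003e+03]
 [-1.72583049e-02  8.60496640e-01  5.09163711e-01  6.61549880e+02]
 [ 0.00000000e+00  0.00000000e+00  0.00000000e+00  1.00000000e+00]] ['img', 'range_z', 'K', 'world_from_camera']
{'clock': 0.1, 'qpos': array([ 1.18662004e+00,  3.53591750e-01,  1.63403976e+00, -2.51184477e-05,
        1.15518836e+00, -2.39554344e-03]), 'qvel': array([ 0.00097553, -0.00299717, -0.00105417,  0.00039767,  0.00176452,
       -0.00030406]), 'joint_efforts': array([ 2.85950427e-04, -6.06350756e+01, -3.42821431e+01, -1.35329510e-04,
        3.91382622e-03,  3.83316956e-05]), 'eef_pos': array([232.70866831, 579.61745159, 230.63727473]), 'tcp_rot': array([-3.14036538e+00,  2.00277581e-05,  2.75982207e+00]), 'contact_force': array([-0.54981276,  0.62750975, -0.47279424]), 'wrist_torque': array([-0.01849667,  0.01834306,  0.04446162]), 'grasp_force': 0.0, 'opening': 0.9982065789206871}
```

View pics/t0.png

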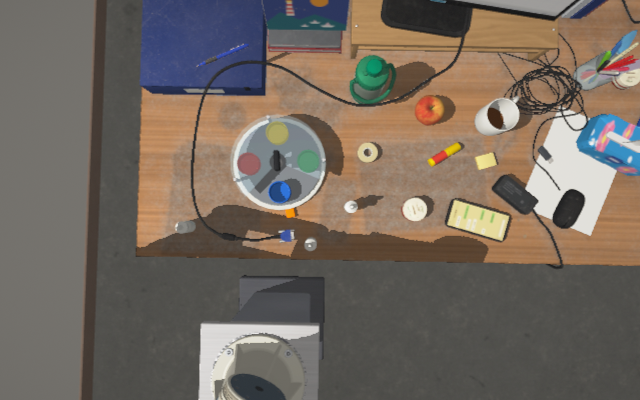

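View pics/s0.png

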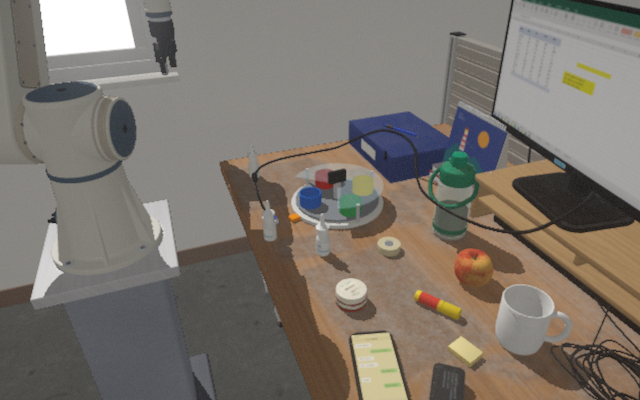

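Candidates for the spray: white bottles at top pixels (185,227), (310,244), (350,207). The robot's right is image right (-y), so I choose (350,207). Next I'll measure and crop.

```bash
cat > m.py <<'E'
from h import *
t=dict(np.load('t0.npz'));s=dict(np.load('s0.npz'))
W=cloud(t);S=cloud(s)
for n,(u,v) in dict(a=(185,227),b=(310,244),c=(350,207),balm=(414,209),tape=(367,152),glue=(445,154),bar=(277,160),green=(309,160),blue=(280,191),red=(248,163),yel=(277,132),ptr=(290,212)).items():
    p=W[v-3:v+4,u-3:u+4].reshape(-1,3); print(n,W[v,u].round(),np.nanmax(p[:,2]).round())
hsv=cv2.cvtColor(t['img'],cv2.COLOR_RGB2HSV).astype(int)
H,Sa,V=hsv[...,0],hsv[...,1],hsv[...,2]
P=np.dstack([W,t['img'],hsv])
# pointer
R=np.zeros(H.shape,bool);R[200:222,278:302]=1
m=R&(H>5)&(H<20)&(Sa>200);print('ptr',m.sum(),np.nanmedian(W[m],0))
# bar
R[:]=0;R[140:185,262:295]=1
m=R&(W[...,2]>85);print('bar',m.sum(),W[m].mean(0)); X=W[m][:,:2];e,v=np.linalg.eigh(np.cov(X.T));print(v[:,1],np.sqrt(e*12))
# foot disc from both: points z 3..20 fit edges
# spray from side+top cloud
A=np.concatenate([W.reshape(-1,3),S.reshape(-1,3)])
c=W[207,350]
for nm,C in(('top',W),('side',S)):
    q=C.reshape(-1,3);q=q[(np.hypot(q[:,0]-c[0],q[:,1]-c[1])<40)&(q[:,2]>12)]
    for lo,hi in((12,50),(68,80),(84,120)):
        k=q[(q[:,2]>lo)&(q[:,2]<hi)];
        if len(k):print(nm,lo,len(k),k.min(0).round(),k.max(0).round(),k.mean(0).round(1))
i=s['img'][190:270,230:350];i2=t['img'][100:260,170:380]
cv2.imwrite('pics/c.png',np.vstack([cv2.resize(i2[:,:,::-1],(800,600))[:,:]])[:600]);cv2.imwrite('pics/c2.png',cv2.resize(i[:,:,::-1],(720,480),interpolation=2))
E
python3 m.py
```

```text
a [411. 181.  76.] 89.0
b [ 376. -136.  101.] 107.0
c [ 469. -234.   90.] 108.0
balm [ 467. -406.   33.] 41.0
tape [ 620. -284.   -3.] 20.0
glue [ 615. -489.   24.] 29.0
bar [582. -50. 100.] 104.0
green [ 588. -128.   61.] 67.0
blue [508. -52.  22.] 28.0
red [577.  29.  61.] 65.0
yel [659. -44.  60.] 67.0
ptr [453. -79.  12.] 14.0
ptr 70 [450.28758397 -78.65905351   9.44280286]
bar 121 [581.72383274 -48.45760849  98.83085833]
[-0.99938155 -0.03516428] [14.29910629 50.67310585]
top 12 11 [ 456. -233.   26.] [ 482. -224.   47.] [ 468.9 -226.4   40.3]
top 68 98 [ 456. -253.   69.] [ 484. -225.   80.] [ 470.  -238.3   75.3]
top 84 15 [ 466. -241.   87.] [ 474. -234.  108.] [ 469.9 -237.1   99.7]
side 12 198 [ 454. -255.   12.] [ 483. -230.   50.] [ 465.8 -247.3   32.9]
side 68 89 [ 455. -252.   68.] [ 484. -221.   80.] [ 467.7 -241.6   74.8]
side 84 38 [ 465. -243.   84.] [ 475. -234.  107.] [ 468.6 -239.6   96.3]
```

View pics/c.png

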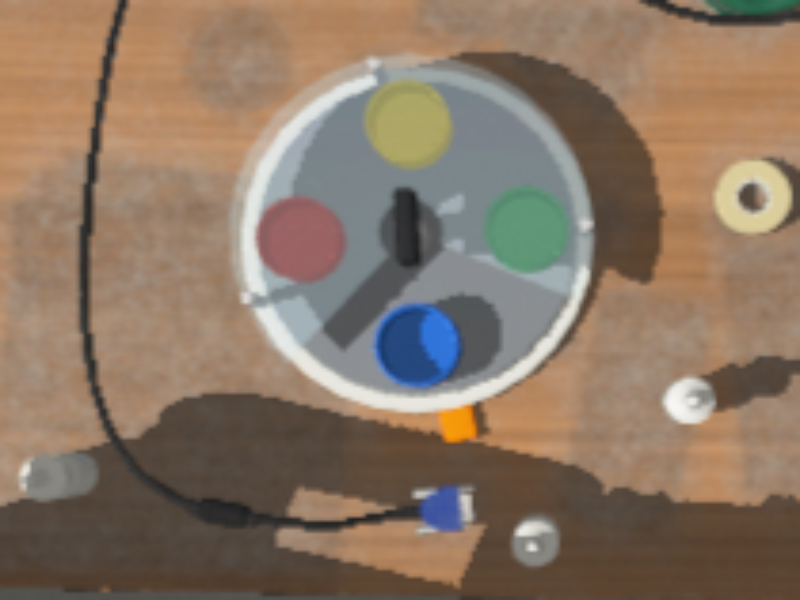

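View pics/c2.png

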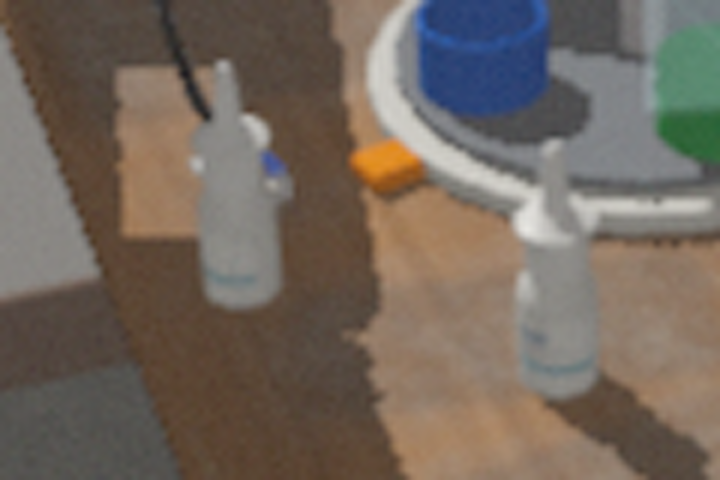

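The crop confirms the choice: the bottle at crop (690,398) is the rightmost of three. The bar at (407,227) runs roughly along world x, green is at (528,229) and the pointer at (459,422). I'll plan the approach to the bar from these.

```bash
cat > go.py <<'E'
import sys,numpy as np
from rig import r
from scipy.spatial.transform import Rotation as R
s=r.sense();x,y,z,psi=map(float,sys.argv[1:5])
C=R.from_euler('xyz',s['tcp_rot']);T=R.from_euler('xyz',[np.pi,0,psi])
print('turn',np.degrees((C.inv()*T).as_rotvec()).round(2),'shift',(C.inv().apply(np.array([x,y,z])-s['eef_pos'])/1000).round(4))
print(s['clock'],s['eef_pos'].round(1),s['tcp_rot'].round(3),'F',s['contact_force'].round(1),s['opening'],s['grasp_force'],s['qpos'].round(2))
E
python3 go.py 581.7 -48.5 200 3.177
python3 - <<'E'
from h import *
t=dict(np.load('t0.npz'));W=cloud(t);K=t['K'];M=np.linalg.inv(t['world_from_camera'])
def px2plane(u,v,z):
    d=np.array([(u-K[0,2])/K[0,0],-(v-K[1,2])/K[1,1],-1]);d=t['world_from_camera'][:3,:3]@d;o=t['world_from_camera'][:3,3];return o+d*(z-o[2])/d[2]
hsv=cv2.cvtColor(t['img'],cv2.COLOR_RGB2HSV).astype(int)
g=np.zeros((400,640),bool);g[110:215,228:332]=1
for n,lo,hi in(('green',55,85),('blue',100,125),('yel',22,32),('red',170,180)):
    m=g&(hsv[...,0]>=lo)&(hsv[...,0]<=hi)&(hsv[...,1]>80);v,u=np.nonzero(m)
    p=px2plane((u.min()+u.max())/2,(v.min()+v.max())/2,45);print(n,m.sum(),p.round(1))
E
```

```text
turn [-7.00e-02 -1.00e-02 -2.39e+01] shift [-0.5579 -0.4528  0.0312]
0.1 [232.7 579.6 230.6] [-3.14  0.    2.76] F [-0.5  0.6 -0.5] 0.9982065789206871 0.0 [ 1.19  0.35  1.63 -0.    1.16 -0.  ]
green 366 [ 588.5 -125.2   45. ]
blue 422 [504.8 -52.6  45. ]
yel 385 [660.6 -41.3  45. ]
red 215 [579.1  30.1  45. ]
```

```bash
R="0 0 -24 -0.558 -0.453 0.031 0"; python3 -m creep '0 0 -10 -0.1 -0.08 0 60;0 0 -20 -0.2 -0.16 0 60;0 0 -24 -0.3 -0.24 0 60;0 0 -24 -0.4 -0.32 0 60;0 0 -24 -0.5 -0.4 0 60;0 0 -24 -0.558 -0.453 0.031 60;0 0 -24 -0.558 -0.453 0.031 60;0 0 -24 -0.558 -0.453 0.031 60' 30; python3 go.py 582.3 -48.2 120 3.185
```

```text
clock: 1.1
eef_pos: [477.1, 142.1, 216.9]
tcp_rot: [3.141, 0.0, -3.105]
contact_force: [0.8, 0.0, -0.8]
opening: 0.761
grasp_force: 0.0
turn [ 0.01  0.01 -0.36] shift [-0.0981 -0.194   0.0969]
1.1 [477.1 142.1 216.9] [ 3.141  0.    -3.105] F [ 0.8  0.  -0.8] 0.7606680940630529 0.0 [ 0.29  0.17  1.92  0.    1.06 -1.32]
```

```bash
python3 -m creep '0 0 -0.4 -0.025 -0.05 0 60;0 0 -0.4 -0.05 -0.1 0 60;0 0 -0.4 -0.075 -0.15 0.03 60;0 0 -0.4 -0.098 -0.194 0.06 60;0 0 -0.4 -0.098 -0.194 0.097 60;0 0 -0.4 -0.098 -0.194 0.097 60;0 0 -0.4 -0.098 -0.194 0.097 60;0 0 -0.4 -0.098 -0.194 0.097 60' ; python3 go.py 582.3 -48.2 71 3.185
```

```text
clock: 2.1
eef_pos: [582.5, -45.7, 121.8]
tcp_rot: [-3.141, 0.003, -3.097]
contact_force: [0.7, -0.2, -0.0]
opening: 0.765
grasp_force: 0.0
turn [-0.02  0.15  0.09] shift [ 0.0005 -0.0025  0.0508]
2.1 [582.5 -45.7 121.8] [-3.141e+00  3.000e-03 -3.097e+00] F [ 0.7 -0.2 -0. ] 0.7649977269041636 0.0 [-0.08  0.41  1.82  0.    0.91 -1.7 ]
```

```bash
python3 -m creep '0 0 0 0 -0.001 0 60;0 0 0 0 -0.001 0.025 60;0 0 0 0 -0.001 0.049 60;0 0 0 0 -0.001 0.049 60;0 0 0 0 -0.001 0.049 60'; python3 go.py 582.3 -48.2 71 3.185;python3 -c "
from h import *
shot('wrist','w1')"
```

```text
clock: 2.72
eef_pos: [582.3, -47.2, 72.1]
tcp_rot: [-3.141, 0.001, -3.097]
contact_force: [1.0, 0.3, 0.4]
opening: 0.769
grasp_force: 0.0
turn [-0.01  0.07  0.05] shift [ 0.     -0.001   0.0011]
2.725 [582.3 -47.2  72.1] [-3.141e+00  1.000e-03 -3.097e+00] F [1.  0.3 0.4] 0.7685290413822996 0.0 [-0.08  0.48  1.84 -0.    0.81 -1.7 ]
```

View pics/w1.png

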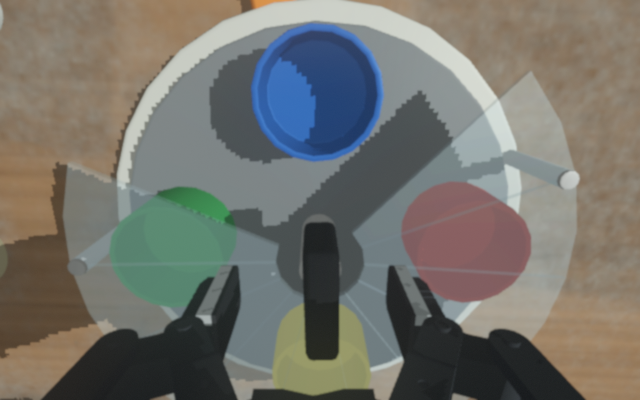

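The wrist view shows the bar (col 320, rows 220–360) centred between the pads (cols 225 and 402). Closing now.

```bash
python3 -m creep '0 0 0 0 0 0 230;0 0 0 0 0 0 230;0 0 0 0 0 0 230;0 0 0 0 0 0 230;0 0 0 0 0 0 230;0 0 0 0 0 0 230' 40; python3 -m creep '0 0 8 0 0 0 230;0 0 16 0 0 0 230;0 0 24 0 0 0 230;0 0 32 0 0 0 230;0 0 40 0 0 0 230;0 0 40 0 0 0 230;0 0 40 0 0 0 230'; python3 go.py 582.3 -48.2 71 1.8
```

```text
clock: 3.52
eef_pos: [581.9, -44.1, 71.8]
tcp_rot: [3.137, 0.001, -3.099]
contact_force: [-1.5, 20.6, 7.3]
opening: 0.156
grasp_force: 43.1
clock: 4.4
eef_pos: [581.9, -44.2, 71.8]
tcp_rot: [3.138, -0.002, 2.486]
contact_force: [-1.5, 18.9, 6.8]
opening: 0.156
grasp_force: 43.2
turn [ 0.15 -0.19 39.32] shift [-0.0028 -0.0029  0.0008]
4.4 [581.9 -44.2  71.8] [ 3.138e+00 -2.000e-03  2.486e+00] F [-1.5 18.9  6.8] 0.15568182793730392 43.187533020973206 [-0.08  0.48  1.84  0.01  0.81 -1.  ]
```

```bash
python3 -m creep '0 0 0 0.002 0.0026 0 230;0 0 8 0.002 0.0026 0 230;0 0 16 0.002 0.0026 0 230;0 0 24 0.002 0.0026 0 230;0 0 32 0.002 0.0026 0 230;0 0 39 0.002 0.0026 0 230;0 0 39 0.002 0.0026 0 230;0 0 39 0.002 0.0026 0 230'; python3 go.py 582.3 -44.2 71 1.8; python3 -c "
from h import *
shot('top','t1');shot('wrist','w2')"
```

```text
clock: 5.4
eef_pos: [581.8, -44.1, 71.8]
tcp_rot: [3.141, 0.0, 1.807]
contact_force: [-2.4, -0.4, 7.3]
opening: 0.156
grasp_force: 43.3
turn [0.03 0.01 0.38] shift [-0.0002  0.0004  0.0008]
5.4 [581.8 -44.1  71.8] [3.141 0.    1.807] F [-2.4 -0.4  7.3] 0.15554124529701815 43.31818878650665 [-0.08  0.48  1.84 -0.    0.81 -0.31]
```

View pics/w2.png

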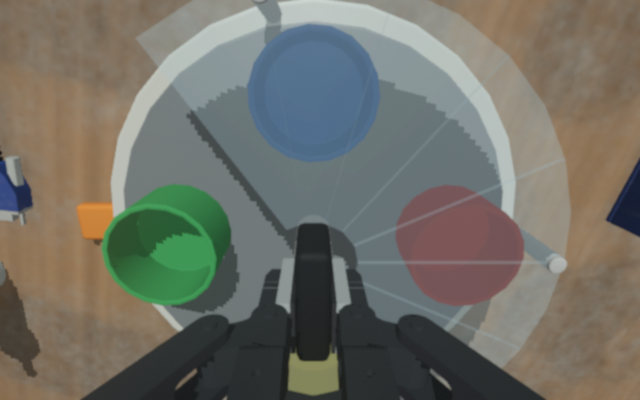

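The wrist view now shows green (165,245) next to the pointer (93,220), not yet exactly in line. I'll release, back off, and measure precisely.

```bash
python3 -m creep '0 0 0 0 0 0 60;0 0 0 0 0 0 60;0 0 0 0 0 0 60;0 0 0 0 0 -0.06 60;0 0 0 0 0 -0.12 60;0 0 0 0 0 -0.18 60;0 0 0 0 0 -0.18 60;0 0 0 0 0 -0.18 60'; python3 -c "
from h import *
shot('top','t2');shot('wrist','w3');shot('side','s3')"
```

```text
clock: 6.5
eef_pos: [581.3, -43.9, 250.6]
tcp_rot: [-3.141, -0.0, 1.807]
contact_force: [-0.2, -0.2, -0.5]
opening: 0.77
grasp_force: 0.0
```

View pics/w3.png

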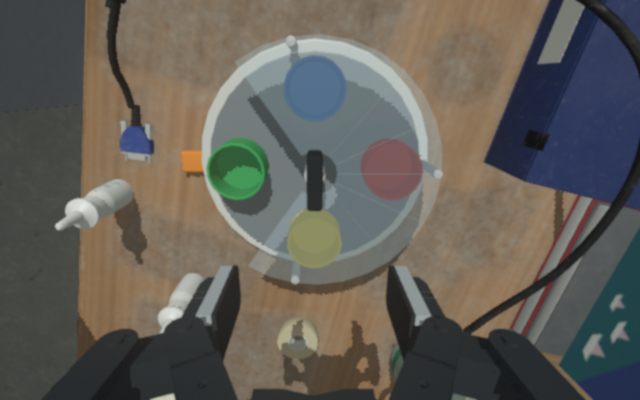

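```bash
cat > ang.py <<'E'
from h import *
from scipy.optimize import least_squares
import sys
def ana(f,cx):
    t=dict(np.load(f));W=cloud(t);K=t['K'];P=t['world_from_camera']
    def ray(u,v,z):
        u=np.asarray(u,float);v=np.asarray(v,float)
        d=np.stack([(u-K[0,2])/K[0,0],-(v-K[1,2])/K[1,1],-np.ones_like(u)],-1)@P[:3,:3].T;o=P[:3,3];return (o+d*((z-o[2])/d[...,2])[...,None])[...,:2]
    hsv=cv2.cvtColor(t['img'],cv2.COLOR_RGB2HSV).astype(int);H,S,V=hsv[...,0],hsv[...,1],hsv[...,2]
    near=np.hypot(W[...,0]-582,W[...,1]+45)
    m=(near>110)&(near<165)&(H>5)&(H<22)&(S>210)&(V>180);v,u=np.nonzero(m);p=ray(u,v,10);ptr=(p.min(0)+p.max(0))/2;ptr=p.mean(0)
    zp=np.nanmedian(W[m][:,2])
    b=(near<40)&(W[...,2]>90)&(W[...,2]<108)&(V<90);v,u=np.nonzero(b);q=ray(u,v,100);e,E=np.linalg.eigh(np.cov(q.T));bd=E[:,1]
    bar=q.mean(0)
    # foot circle
    w=(S<60)&(V>150)&(near<150);v,u=np.nonzero(w);q=ray(u,v,12);c=bar.copy()
    for _ in range(6):
        d=q-c;a=np.arctan2(d[:,1],d[:,0]);rr=np.hypot(*d.T);ed=[]
        for k in np.arange(-np.pi,np.pi,.05):
            i=np.nonzero((abs(a-k)<.025)&(rr>112)&(rr<133))[0]
            if len(i):ed.append(q[i[np.argmax(rr[i])]])
        ed=np.array(ed);s=least_squares(lambda x:np.hypot(*(ed-x[:2]).T)-x[2],[*c,125],loss='soft_l1');c=s.x[:2]
    # green cup: rim circle r=29 at z=55 (hull of rim)
    g=(near<125)&(H>50)&(H<85)&(S>120);v,u=np.nonzero(g)
    g3=W[g];rim=g3[(g3[:,2]>50)&(g3[:,2]<60)][:,:2]
    v,u=np.nonzero(g&(W[...,2]>50)&(W[...,2]<62));rim=ray(u,v,55)
    s2=least_squares(lambda x:np.hypot(*(rim-x[:2]).T)-27.5,rim.mean(0),loss='soft_l1');gc=s2.x
    fl=g3[(g3[:,2]>18)&(g3[:,2]<28)]
    an=lambda p,o:np.arctan2(-(p-o)[1],-(p-o)[0])
    if bd[0]>0 and abs(bd[0])>abs(bd[1]):bd=-bd
    if abs(bd[1])>abs(bd[0]) and bd[1]<0:bd=-bd
    print(f,'ptr',ptr.round(1),zp.round(1),m.sum(),'bar',bar.round(1),'bar yaw',np.arctan2(-bd[0],bd[1]).round(4),'foot',c.round(1),s.x[2].round(1),len(ed),'green',gc.round(1),len(rim),np.abs(s2.fun).mean().round(1))
    print('  ptr ang from bar/foot',an(ptr,bar).round(4),an(ptr,c).round(4),'green ang from bar/foot',an(gc,bar).round(4),an(gc,c).round(4),'r',np.hypot(*(gc-c)).round(1),np.hypot(*(gc-bar)).round(1))
for f in sys.argv[1:]:ana(f,0)
E
python3 ang.py t0.npz t2.npz w3.npz s3.npz
```

```text
ang.py:27: RuntimeWarning: Mean of empty slice.
  s2=least_squares(lambda x:np.hypot(*(rim-x[:2]).T)-27.5,rim.mean(0),loss='soft_l1');gc=s2.x
  ret = um.true_divide(
Traceback (most recent call last):
  File "ang.py", line 34, in <module>
    for f in sys.argv[1:]:ana(f,0)
                          ~~~^^^^^
  File "ang.py", line 27, in ana
    s2=least_squares(lambda x:np.hypot(*(rim-x[:2]).T)-27.5,rim.mean(0),loss='soft_l1');gc=s2.x
ValueError: Initial guess is outside of provided bounds
```

```bash
for f in t0 t2 w3 s3; do echo == $f; python3 ang.py $f.npz 2>&1 | tail -2; done
python3 -c "
from h import *
t=dict(np.load('w3.npz'));W=cloud(t)
for u,v in((193,162),(315,180),(238,178),(312,155),(315,205),(215,168),(265,168)):print(u,v,W[v,u].round(1),t['img'][v,u])"
```

```text
== t0
    raise ValueError("Initial guess is outside of provided bounds")
ValueError: Initial guess is outside of provided bounds
== t2
t2.npz ptr [451.  -78.5] 9.5 65 bar [585.4 -67.1] bar yaw 1.445 foot [586.5 -40.1] 128.3 117 green [507.  -65.6] 46 0.8
  ptr ang from bar/foot 0.0849 0.2761 green ang from bar/foot -0.0188 0.3103 r 83.5 78.4
== w3
    return umr_minimum(a, axis, None, out, keepdims, initial, where)
ValueError: zero-size array to reduction operation minimum which has no identity
== s3
s3.npz ptr [447.7 -82.7] 10.2 20 bar [576.8 -57. ] bar yaw 0.146 foot [587.1 -45.2] 130.0 64 green [505.4 -68.4] 85 2.3
  ptr ang from bar/foot 0.1968 0.2631 green ang from bar/foot 0.1585 0.2768 r 85.0 72.3
193 162 [451.  -74.6  10.1] [202 131  62]
315 180 [580.8 -38.9  99.6] [39 43 43]
238 178 [504.3 -77.2  22.1] [ 68 152  87]
312 155 [573.3 -18.9  97.1] [38 42 42]
315 205 [586.2 -61.1  99.9] [42 45 44]
215 168 [480.5 -69.1  32. ] [49 82 49]
265 168 [532.6 -53.1  45.7] [43 88 53]
```

```bash
cat > wa.py <<'E'
from h import *
from scipy.optimize import least_squares
import sys
f=sys.argv[1]
t=dict(np.load(f));W=cloud(t);K=t['K'];P=t['world_from_camera'];hsv=cv2.cvtColor(t['img'],cv2.COLOR_RGB2HSV).astype(int);H,S,V=hsv[...,0],hsv[...,1],hsv[...,2]
near=np.hypot(W[...,0]-582,W[...,1]+44);Z=W[...,2]
m=(near>122)&(near<155)&(abs(W[...,1]+75)<25)&(W[...,0]<470)&(Z>6);lab=m&(S>130)
p=W[lab];print('ptr',lab.sum(),p.min(0).round(1),p.max(0).round(1),p.mean(0).round(2))
b=(near<35)&(Z>92)&(Z<108);q=W[b][:,:2];e,E=np.linalg.eigh(np.cov(q.T));d=E[:,1]*np.sign(E[1,1]);print('bar',b.sum(),q.mean(0).round(1),'yaw',np.arctan2(-d[0],d[1]).round(3),np.sqrt(12*e).round(1))
# foot: depth step z in 6..16 -> outer boundary
w=(Z>8)&(Z<18)&(near>105)&(near<135)&(S<70)
def fit(q,r0,c):
    for _ in range(5):
        dd=q-c;a=np.arctan2(dd[:,1],dd[:,0]);rr=np.hypot(*dd.T)
        ed=np.array([q[i[np.argmax(rr[i])]] for k in np.arange(-np.pi,np.pi,.06) if len(i:=np.nonzero(abs(a-k)<.03)[0])])
        s=least_squares(lambda x:np.hypot(*(ed-x[:2]).T)-x[2],[*c,r0],loss='soft_l1');c=s.x[:2]
    return s.x,len(ed),np.abs(s.fun).mean()
x,n,er=fit(W[w][:,:2],124,np.array([582,-44.]));print('foot',w.sum(),x.round(1),n,er.round(2))
g=(near<120)&(H>50)&(H<85)&(S>90)&(Z>50)&(Z<59);y,n,er=fit(W[g][:,:2],29,W[g][:,:2].mean(0));print('green',g.sum(),y.round(1),n,er.round(2))
an=lambda p,o:np.arctan2(-(p-o)[1],-(p-o)[0]).round(4)
for nm,o in(('bar',q.mean(0)),('foot',x[:2]),('robot',np.array([581.8,-44.1]))):print(nm,'ptr',an(p.mean(0)[:2],o),'green',an(y[:2],o),np.hypot(*(y[:2]-o)).round(1))
E
python3 wa.py w3.npz; python3 wa.py t2.npz; python3 wa.py t0.npz
```

```text
ptr 415 [436.6 -87.4   6.1] [461.8 -61.3  12.9] [448.65 -74.03   9.92]
bar 906 [580.2 -40.9] yaw 0.225 [14.  49.9]
foot 1558 [581.4 -42.2 124.6] 33 0.32
green 578 [505.7 -60.5  28. ] 105 0.34
bar ptr 0.2465 green 0.2572 77.0
foot ptr 0.235 green 0.237 77.9
robot ptr 0.2211 green 0.2126 77.9
ptr 76 [439.3 -92.    6.1] [463.7 -67.6  14.6] [451.14 -79.61   9.94]
bar 25 [586.  -67.2] yaw 1.283 [10.3 14.8]
foot 320 [583.6 -48.1 123.8] 32 0.5
green 53 [506.7 -66.2  27.2] 48 0.68
bar ptr 0.0915 green -0.0134 79.3
foot ptr 0.2338 green 0.2314 79.0
robot ptr 0.2654 green 0.2859 78.3
ptr 75 [439.3 -92.    6.1] [463.7 -67.5  14.8] [451.26 -79.39   9.81]
bar 118 [581.6 -48.3] yaw -1.53 [14.2 49.9]
foot 427 [584.1 -47.5 124.5] 40 0.49
green 61 [ 590.6 -123.    20.2] 49 5.55
bar ptr 0.234 green 1.6918 75.2
foot ptr 0.2356 green 1.6576 75.8
robot ptr 0.2641 green 1.6824 79.4
```

The turn is good: pointer at 0.235 rad and green at 0.231–0.237 rad, in both the top and wrist views. In the robot frame the axis is (581.8,-44.1), so the opening is at (505.9,-62.3) and the spray is near (468,-235). Next I'll move above the spray.

```bash
python3 go.py 467.9 -234.6 200 1.807
```

```text
turn [-0.17 -0.05 -0.01] shift [-0.1591 -0.1541  0.0495]
6.65 [580.7 -43.9 249.2] [-3.139e+00 -1.000e-03  1.807e+00] F [0.1 0.3 0.3] 0.7629056822180313 0.0 [-0.08  0.27  1.71 -0.    1.17 -0.31]
```

```bash
python3 -m creep '0 0 0 -0.045 -0.03 0.01 0;0 0 0 -0.09 -0.06 0.02 0;0 0 0 -0.135 -0.09 0.03 0;0 0 0 -0.18 -0.12 0.04 0;0 0 0 -0.22 -0.154 0.05 0;0 0 0 -0.22 -0.154 0.05 0;0 0 0 -0.22 -0.154 0.05 0;0 0 0 -0.22 -0.154 0.05 0'; python3 - <<'E'
from h import *
t=shot('wrist','w4');W=cloud(t)
for lo,hi in((15,54),(68,80),(84,110)):
    m=(np.hypot(W[...,0]-468,W[...,1]+233)<30)&(W[...,2]>lo)&(W[...,2]<hi);p=W[m]
    if len(p):print(lo,len(p),p.min(0).round(1),p.max(0).round(1),p.mean(0).round(1))
E
python3 go.py 467.9 -234.6 140 1.807
```

```text
clock: 7.65
eef_pos: [483.8, -292.9, 200.8]
tcp_rot: [-3.141, -0.0, 1.808]
contact_force: [0.5, -0.6, 0.2]
opening: 1.0
grasp_force: 0.0
15 52 [ 454.6 -226.7   15.5] [ 477.1 -218.4   45.5] [ 465.4 -220.2   36.4]
68 1159 [ 453.  -249.3   72. ] [ 483.7 -218.6   79.9] [ 468.2 -233.3   75.5]
84 193 [ 463.  -237.4   84. ] [ 473.3 -228.5  108.5] [ 468.  -232.4  100.2]
turn [ 0.   -0.01  0.08] shift [ 0.0604 -0.0019  0.061 ]
7.7 [ 483.9 -292.9  201. ] [ 3.142 -0.     1.808] F [0.2 0.4 1. ] 0.9999532471108203 0.0 [-0.55  0.29  1.79  0.    1.06 -0.78]
```

```bash
python3 -m creep '0 0 0 0.03 -0.0016 0 0;0 0 0 0.06 -0.0016 0.02 0;0 0 0 0.06 -0.0016 0.05 0;0 0 0 0.06 -0.0016 0.085 0;0 0 0 0.06 -0.0016 0.12 0;0 0 0 0.06 -0.0016 0.154 0;0 0 0 0.06 -0.0016 0.154 0;0 0 0 0.06 -0.0016 0.154 0'; python3 -m creep '0 0 0 0 0 0 40;0 0 0 0 0 0 80;0 0 0 0 0 0 120;0 0 0 0 0 0 160;0 0 0 0 0 0 230;0 0 0 0 0 0 230;0 0 0 0 0 0 230;0 0 0 0 0 0 230' 25;python3 go.py 468.3 -235 47 1.807; python3 -c "
from h import *
shot('side','s5')
cv2.imwrite('pics/s5c.png',cv2.resize(cv2.imread('pics/s5.png')[130:290,200:400],(750,600)))"
```

```text
clock: 8.7
eef_pos: [468.7, -235.8, 48.1]
tcp_rot: [3.141, 0.001, 1.808]
contact_force: [0.8, -0.4, 0.5]
opening: 1.002
grasp_force: 0.0
clock: 9.7
eef_pos: [468.0, -236.1, 47.3]
tcp_rot: [3.141, 0.0, 1.807]
contact_force: [-0.2, -0.2, 6.0]
opening: 0.334
grasp_force: 24.4
turn [ 0.02  0.02 -0.01] shift [0.0009 0.0006 0.0003]
9.7 [ 468.  -236.1   47.3] [3.141 0.    1.807] F [-0.2 -0.2  6. ] 0.3344926216958493 24.446455238212366 [-0.47  0.45  1.98 -0.    0.7  -0.71]
```

View pics/s5c.png

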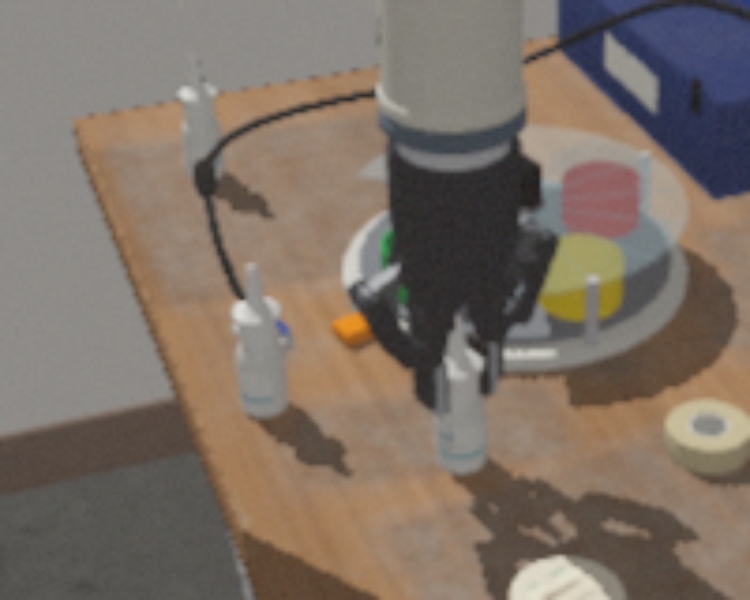

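The bottle at crop (460,410) is upright between the fingers. Lift it and carry it to the opening.

```bash
python3 -m creep '0 0 0 0 0 -0.03 230;0 0 0 0 0 -0.07 230;0 0 0 0 0 -0.1 230;0 0 0 0 0 -0.12 230;0 0 0 0 0 -0.12 230'; python3 go.py 505.9 -62.3 165 1.807
```

```text
clock: 10.38
eef_pos: [468.5, -236.3, 168.0]
tcp_rot: [3.14, 0.002, 1.807]
contact_force: [-0.3, 0.1, -0.7]
opening: 0.336
grasp_force: 24.7
turn [ 0.11  0.09 -0.01] shift [0.1604 0.0771 0.0029]
10.375 [ 468.5 -236.3  168. ] [3.140e+00 2.000e-03 1.807e+00] F [-0.3  0.1 -0.7] 0.3356229169520532 24.703076210535073 [-0.47  0.27  1.91  0.    0.96 -0.71]
```

```bash
python3 -m creep '0 0 0 0.04 0.02 0 230;0 0 0 0.08 0.04 0 230;0 0 0 0.12 0.06 0 230;0 0 0 0.16 0.077 0 230;0 0 0 0.16 0.077 0 230;0 0 0 0.16 0.077 0 230;0 0 0 0.16 0.077 0 230'; python3 go.py 505.9 -62.3 73 1.807;python3 - <<'E'
from h import *
shot('side','s6');t=shot('wrist','w6')
i=cv2.imread('pics/s6.png')[110:270,230:430];cv2.imwrite('pics/m6.png',np.hstack([cv2.resize(i,(400,320)),cv2.resize(cv2.imread('pics/w6.png'),(400,320))]))
E
```

```text
clock: 11.25
eef_pos: [504.8, -63.2, 166.5]
tcp_rot: [-3.141, -0.0, 1.806]
contact_force: [-0.0, -0.8, 0.1]
opening: 0.333
grasp_force: 24.7
turn [-0.05 -0.01 -0.06] shift [0.0006 0.0013 0.0935]
11.25 [504.8 -63.2 166.5] [-3.141 -0.     1.806] F [-0.  -0.8  0.1] 0.33263599292615825 24.73351901382557 [-0.13  0.25  1.94 -0.    0.95 -0.36]
```

View pics/m6.png

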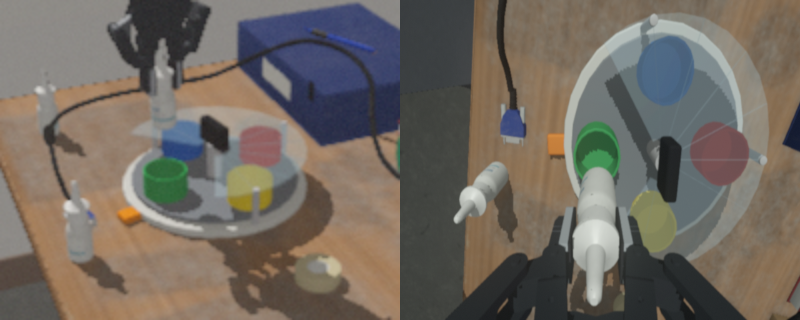

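The bottle hangs upright over the green cup (left panel bottle (163,100), cup (166,180)). Lowering.

```bash
python3 -m creep '0 0 0 0.0003 0.001 0.02 230;0 0 0 0.0003 0.001 0.05 230;0 0 0 0.0003 0.001 0.075 230;0 0 0 0.0003 0.001 0.087 230;0 0 0 0.0003 0.001 0.092 230;0 0 0 0.0003 0.001 0.095 230;0 0 0 0.0003 0.001 0.095 230'; python3 go.py 505.9 -62.3 70.5 1.807
```

```text
clock: 12.22
eef_pos: [506.5, -61.9, 72.5]
tcp_rot: [3.141, 0.0, 1.807]
contact_force: [-0.9, 0.2, -0.0]
opening: 0.331
grasp_force: 24.7
turn [ 0.04  0.02 -0.01] shift [-0.0003 -0.0007  0.002 ]
12.225 [506.5 -61.9  72.5] [3.141 0.    1.807] F [-0.9  0.2 -0. ] 0.3307676250973859 24.738063438671816 [-0.12  0.39  2.   -0.    0.74 -0.36]
```

```bash
python3 -m creep '0 0 0 0 0 0.001 230;0 0 0 0 0 0.002 230;0 0 0 0 0 0.002 230;0 0 0 0 0 0.002 230'; python3 -m creep '0 0 0 0 0 0 140;0 0 0 0 0 0 110;0 0 0 0 0 0 90;0 0 0 0 0 0 70;0 0 0 0 0 0 60;0 0 0 0 0 0 60'; python3 -m creep '0 0 0 0 0 -0.01 60;0 0 0 0 0 -0.03 60;0 0 0 0 0 -0.07 60;0 0 0 0 0 -0.12 60;0 0 0 0 0 -0.18 60;0 0 0 0 0 -0.22 60;0 0 0 0 0 -0.22 60;0 0 0 0 0 -0.22 60'
python3 - <<'E'
from h import *
t=shot('wrist','w7');shot('side','s7')
i=cv2.imread('pics/s7.png')[110:270,230:430];cv2.imwrite('pics/m7.png',np.hstack([cv2.resize(i,(400,320)),cv2.resize(cv2.imread('pics/w7.png'),(400,320))]))
E
python3 wa.py w7.npz
```

```text
clock: 12.72
eef_pos: [506.5, -61.8, 70.3]
tcp_rot: [3.141, 0.0, 1.807]
contact_force: [0.7, -0.1, 2.4]
opening: 0.33
grasp_force: 24.9
clock: 13.48
eef_pos: [506.1, -61.8, 70.0]
tcp_rot: [3.142, -0.0, 1.807]
contact_force: [-0.2, -0.7, 0.2]
opening: 0.764
grasp_force: 0.0
clock: 14.48
eef_pos: [505.6, -61.7, 289.7]
tcp_rot: [-3.141, -0.0, 1.807]
contact_force: [0.3, 0.3, -0.8]
opening: 0.757
grasp_force: 0.0
ptr 363 [435.9 -87.7   6.1] [461.2 -60.4  12.1] [448.32 -73.64   9.79]
bar 765 [579.3 -41.2] yaw 0.235 [14.3 49.3]
foot 1823 [579.9 -42.4 123.5] 39 0.33
green 377 [505.  -60.4  28.2] 90 0.34
bar ptr 0.2426 green 0.2521 76.7
foot ptr 0.2331 green 0.2353 77.0
robot ptr 0.2178 green 0.2086 78.5
```

View pics/m7.png

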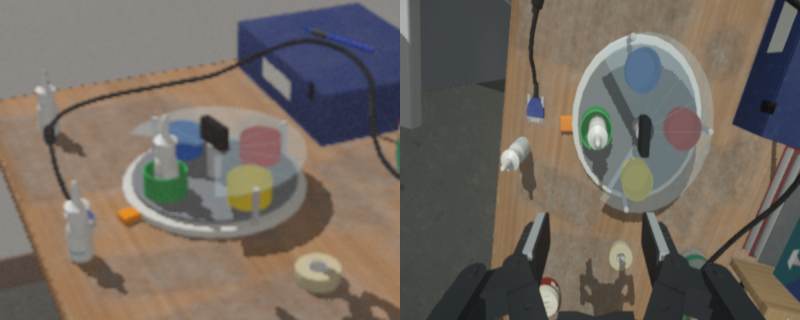

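The bottle stands upright in the green cup (left panel (165,155)). The cup is in line with the pointer (0.235 vs 0.233 rad) and the gripper is clear.

```bash
python3 -c "
from rig import r
print(r.sign_off())"
```

```text
the job is handed in; nothing more can be done
None
```

The job is handed in: the green cup is in line with the orange pointer (about 0.002 rad off by the last camera measurement), the rightmost spray bottle stands upright in it, the gripper is clear, and I didn't touch the balm pot, tape roll or glue stick.

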